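# Tuck the cover of the wood-chip box under its lip

### The job

Close the wood-chip box with your fingertips: fold its sprung cover down over the box, then, keeping it pressed flat, push the cover along by its rib until its free edge is well home beneath the retaining lip, so that it stays shut when you let go. Do not pick anything up, do not shift or tip the box, and leave the mug, tongs and brush beside it where they are.

Things in the scene. Friction and masses are not known exactly. Their poses are not given: they have to be found in the camera images.
- chip_box: stainless wood-chip box for the grill, loose on the counter (2 kg, it stays put under a light push), walls 120 mm (its x) x 160 mm (its y), 50 mm high, open on top. Origin at the centre of its underside; its x axis points from the hinge side to the lip side, z up. A flat steel cover is hinged along its -x rim and stands open; a retaining lip, a 130 mm wide strip, runs along its +x rim and overhangs inwards
- cover_hinge (a joint): angle of the cover, rad: 0 = folded down flat over the box, about 1.57 = upright, 1.95 = open as far as it goes. A weak spring lifts the cover open again whenever nothing holds it down (about 2 N at its free edge to keep it flat); some hinge friction
- cover_slide (a joint): how far the cover plate has slid out along its own plane, away from the hinge, on two slots: 0 = drawn back (its edge clears the lip when it is folded), 0.024 m = fully out. It stays where it is left; about 2 N of friction, so a finger dragged along the plate can take it along. With the cover flat, sliding it out runs the free edge beneath the lip
- hinge_mid (a point): middle of the hinge line, on the box, 58 mm towards its -x side and 54 mm above the counter; the hinge runs along the box's y
- lip_mid (a point): on the box: middle of the inner edge of the lip's level part, on its underside, 60 mm above the counter. From here the lip reaches 16 mm further in box +x to its upright strap; inwards (-x) a flared mouth of 7 mm rises from it at about 35 degrees. The lip's top is at 63 mm, the flare's at about 68 mm
- edge_mid (a point): middle of the cover's free edge, at half thickness. The cover is a plate 150 mm wide and 3 mm thick whose free edge lies 88 mm from the hinge line with the slide at 0. Flat, its top is 55.5 mm above the counter, 4.5 mm lower than the underside of the lip. Axes as rib_mid
- rib_mid (a point): on the cover's outer face (the top when folded), at the foot of the hinge-side face of a straight rib that stands 8 mm proud (5 mm thick, 100 mm wide, parallel to the hinge): 56 mm from the hinge line with the slide at 0. x points from the hinge to the free edge along the plate, z out of the outer face (up when folded). The face between hinge and rib is plain: a fingertip can press there and push against the rib
- mug: red enamel mug, 82 mm across, 80 mm high, standing left (box +y) of the chip box; origin at the centre of its foot
- tongs: closed chrome tongs lying flat on the box's right (-y) side, 230 mm long, 14 mm high; origin under the middle, x along them
- brush: grey silicone basting brush lying flat beyond the lip side, roughly parallel to it, 220 mm long, 12 mm high; origin under the middle, x along it
Things that resemble listed ones, but are neither listed nor needed, are in the scene too. What is shaped like the chip_box but green or white is not meant.

How it is judged:
By the outcome, as a careful person would: the job done as asked, in the order asked, and still so for the second after the job is handed in, with the robot touching nothing.
It also fails if it takes over 37 s, if anything falls off the work surface, if the arm or the gripper's body presses on something with over 40 N, if the wrist force passes 120 N, or if a joint passes its speed limit or range.

### The arm

A 7-joint arm with a two-finger parallel gripper is mounted at the origin on the work surface. World frame = base frame: x ahead of the robot, y to its left, z up, the work surface at z = 0. Lengths are in m, angles in rad, forces in N, time in s.
With the tool pointing down it reaches from about 0.4 to 0.75 m from the base axis. Payload 19.5 kg.
Tool frame: the origin (TCP) lies at the very end of the fingers, on their centre line; the grasp point (between the pads) lies 19 mm behind it (tcp_to_grasp is the distance from the TCP to the grasp point, in m); z points along the fingers, y is the direction in which the jaws open and shut (so a half turn about z gives the same grasp; the last joint's range is limited). The gripper opens to 85 mm and grips with 20 to 120 N. Pads are 22 mm wide; open, the fingers measure 114 mm over their backs; the gripper's body (76 mm by 85 mm) begins 54 mm behind the grasp point. The pads swing forward as they close: fully open they stand 13 mm farther back than shut.
Start: joints at [1.297, 0.707, -0.028, 1.485, 0.022, 0.951, -0.075], TCP at [0.132, -0.56, 0.197] pointing down, gripper open.
Joint ranges: [-2.71, 2.71], [-0.32, 2.16], [-1.57, 1.52], [0, 2.45], [-1.46, 4.6], [0, 2.02], [-2.83, 2.83]. Speed limits (rad/s): [1.89, 1.89, 2.57, 2.57, 3.01, 3.01, 3.01].

### API

Orientations are given as [roll, pitch, yaw] about the fixed x, y, z axes, in that order (R = Rz(yaw) Ry(pitch) Rx(roll)).
In Python, from plant import * gives the robot as it stands.
- The arm moves only by the tool carry_out, never from a script. Its arguments are lists of equal length, an entry for each row: "gripper": the closure, from 0 (fully open) to 1 (shut); "xyz": the shift along the tool's x, y, z in m, a list of three; "roll": the turn about the tool's z in degrees. In form: {"gripper": [gripper, ...], "xyz": [[x, y, z], ...], "roll": [roll, ...]}. A call has 1 to 5 rows; each row shifts and turns the commanded pose from where the row before left it, along the tool's axes as they then stand; what a row does not reach is not made up. A row lasts 1/10 s, in which the tool goes at most 50 mm and 8.59 degrees, less where a joint would pass 70% of its speed; a pose out of reach is approached as far as the arm can. A call with a gripper value outside its range is refused whole. The fingers move at their own pace and stop on an object; "squeeze" is the grip in N (left out, the last holds). Time passes only in rows, so rows that do not move let the fingers close. It gives the time, the measured TCP pose, the force and the opening at its end, in the units of the state.
- sense(): the state, without advancing time (a new reading comes with each control period).
- grab_frame(name): name is "scene" or "side" or "wrist"; returns a dict with "img" (420x560x3 uint8, blue, green, red), "z_map" (420x560 float32, m along the optical axis (not along the pixel's ray), 0 where there is no reading), "fx", "fy", "cx", "cy" (pixels), "camera_from_world" (4x4, takes a point from world to camera coordinates); the wrist camera has in their place "mount" (4x4, takes a point from camera to tool coordinates, whose origin is the TCP and whose axes are the flange's). Camera axes: x right, y up, looking along -z (the intrinsics and any distortion apply to the point x, -y, -z); pixel columns grow to the right and rows downward; lengths in m; the calibration is good to about 2 mm. The wrist camera is an equidistant fisheye: a pixel r from the principal point sees the ray r / f radians off the axis. A picture is of the moment at which its call begins: read the wrist's pose just before it.
- sign_off(): hands the job in, once; it reports no verdict.
The state is a dict: "time": time; "joints": joint angles; "joint_vel": joint speeds; "effort": joint torques, N m; "ee_pos": TCP position; "orientation": TCP orientation; "force": force on the tool from outside, world axes, zero at the start; "wrist_torque": the same for the moment, N m; "width": finger opening in m.
Only numpy, scipy, OpenCV 4.12 (cv2) and the standard library are available. Lean on these libraries where they do the work, as an engineer would, in place of code of your own. Each camera call takes 0.05 s, during which the arm holds its last target.

## Working session

There is one attempt and no reset: what is moved stays moved. The work goes in short steps, Python scripts to look and compute and a tool call to move; the robot and the scene stay as the last step left them, time stands still between calls to the robot, and variables do not carry over. Pictures are saved under pics/ and viewed, and the job is handed in when it is done.

Besides the shell and the picture viewer there is one more tool, called after "Call:" as name(argument=value, ...) on one line, values as JSON. carry_out: Moves the arm, as the interface text tells. Its arguments: {"type":"object","properties":{"gripper":{"type":"array"},"xyz":{"type":"array"},"roll":{"type":"array"},"squeeze":{"type":"number"}},"required":["gripper","xyz","roll"]}

```bash
ls; mkdir -p pics; python3 - <<'E'
from plant import *
import cv2,pickle
s=sense();print(s)
for n in("scene","side","wrist"):
    f=grab_frame(n);cv2.imwrite(f"pics/{n}0.png",f["img"]);pickle.dump(f,open(f"{n}0.pkl","wb"))
    print(n,{k:v for k,v in f.items() if k not in("img","z_map")})
E
```

```text
pics
{'time': 0.0, 'joints': array([ 1.29731753,  0.70711498, -0.02762238,  1.48499846,  0.0220102 ,
        0.95085209, -0.07549489]), 'joint_vel': array([ 1.08815406e-03,  4.29640499e-05,  7.42601803e-04, -1.27886277e-03,
       -4.54026767e-04,  8.41124557e-04,  7.10990048e-04]), 'effort': array([-1.35981536e-03, -8.83200073e+01,  1.23404928e+00, -2.36161762e+01,
        1.68474996e-02,  6.56408447e-03,  1.39776719e-05]), 'ee_pos': array([ 0.13201533, -0.55934414,  0.19702067]), 'orientation': array([-3.14052320e+00,  3.75660640e-05,  2.31794049e-01]), 'force': array([ 0.59380804, -0.61567352, -0.24468146]), 'wrist_torque': array([-0.00013861, -0.01762444, -0.05703597]), 'width': 0.08511324101825271}
scene {'fx': 402.86711956456855, 'fy': 402.86711956456855, 'cx': 281.0368407482373, 'cy': 209.9459428199209, 'camera_from_world': array([[-0.31162272,  0.95016377, -0.00894929,  0.1871367 ],
       [-0.81376686, -0.26200271,  0.51878519,  0.3686224 ],
       [ 0.49058615,  0.16894789,  0.85485779, -1.25044273],
       [ 0.        ,  0.        ,  0.        ,  1.        ]])}
side {'fx': 450.2928653444291, 'fy': 450.2928653444291, 'cx': 285.8165315935528, 'cy': 206.49258029040502, 'camera_from_world': array([[-0.82345884, -0.56707156, -0.0185846 ,  0.40543348],
       [ 0.41488476, -0.62416148,  0.66203707, -0.26832238],
       [-0.38702219,  0.53744981,  0.74924063, -0.94691216],
       [ 0.        ,  0.        ,  0.        ,  1.        ]])}
wrist {'fx': 325.19226210127806, 'fy': 325.19226210127806, 'cx': 283.94281032435305, 'cy': 207.54715792256152, 'mount': array([[ 9.11259316e-04,  9.57359863e-01,  2.88896630e-01,
         7.35827109e-02],
       [ 9.99999441e-01, -1.02740824e-03,  2.50403071e-04,
         4.11190805e-05],
       [ 5.36540627e-04,  2.88896240e-01, -9.57360264e-01,
        -1.77202702e-01],
       [ 0.00000000e+00,  0.00000000e+00,  0.00000000e+00,
         1.00000000e+00]])}
```

View pics/scene0.png

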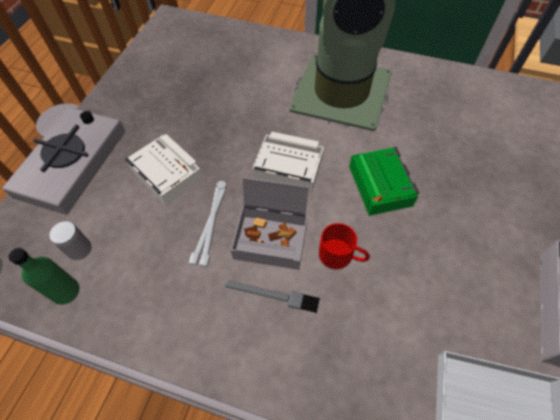

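View pics/side0.png

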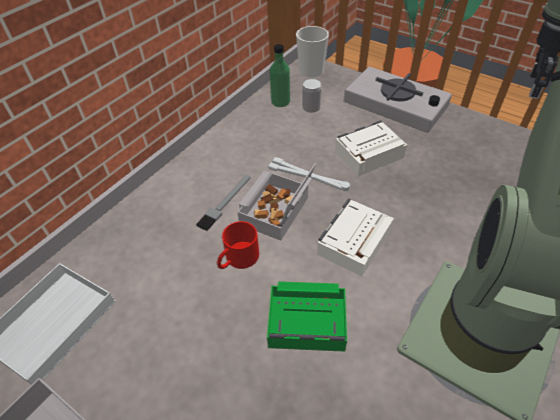

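View pics/wrist0.png

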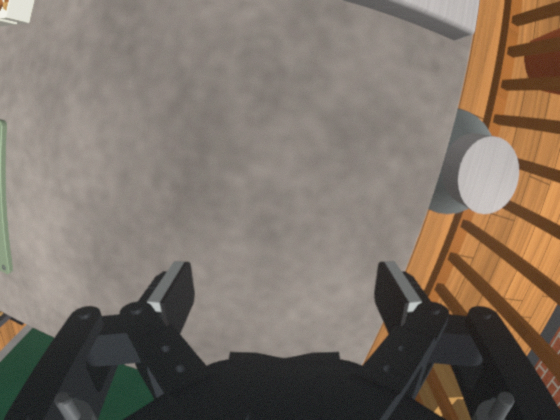

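The stainless box with its wood chips and open cover is at scene (270,230) and side (278,200). The similar boxes are white at scene (290,155) and (163,163), and green at (383,180), so they aren't the one meant. I'll confirm this in enlarged crops.

```bash
python3 - <<'E'
import cv2,pickle,numpy as np
a=pickle.load(open("scene0.pkl","rb"))["img"][165:285,215:375]
b=pickle.load(open("side0.pkl","rb"))["img"][150:270,200:360]
a=cv2.resize(a,None,fx=5,fy=5,interpolation=2);b=cv2.resize(b,None,fx=5,fy=5,interpolation=2)
cv2.imwrite("pics/c1.png",a);cv2.imwrite("pics/c2.png",b)
E
```

```text
(no output)
```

View pics/c1.png

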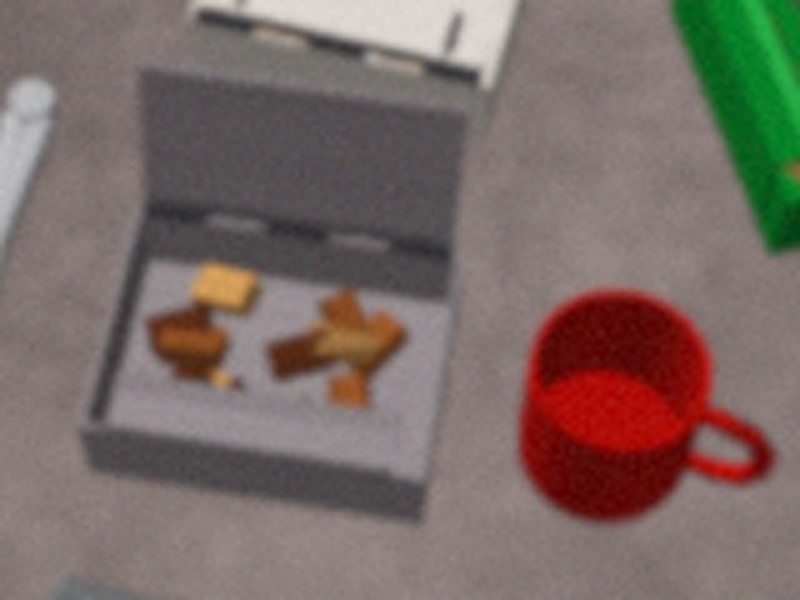

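View pics/c2.png

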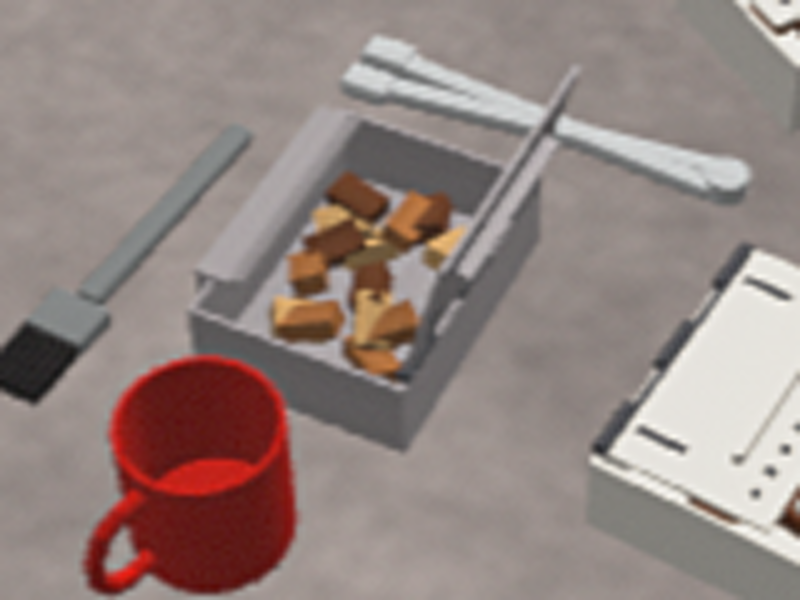

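```bash
cat > h.py <<'E'
import cv2,pickle,numpy as np
def ray(f,u,v):
    M=f["camera_from_world"];R=M[:3,:3];t=M[:3,3]
    d=np.array([(u-f["cx"])/f["fx"],-(v-f["cy"])/f["fy"],-1.])
    return -R.T@t,R.T@d
def onz(f,u,v,z):
    c,d=ray(f,u,v);return c+d*(z-c[2])/d[2]
def proj(f,P):
    M=f["camera_from_world"];p=M[:3,:3]@np.asarray(P)+M[:3,3]
    return np.array([f["cx"]-f["fx"]*p[0]/p[2],f["cy"]+f["fy"]*p[1]/p[2]])
def tri(f1,p1,f2,p2):
    c1,d1=ray(f1,*p1);c2,d2=ray(f2,*p2)
    s=np.linalg.lstsq(np.c_[d1,-d2],c2-c1,rcond=None)[0]
    a=c1+s[0]*d1;b=c2+s[1]*d2
    return (a+b)/2,np.linalg.norm(a-b)
def load(n): return pickle.load(open(n+".pkl","rb"))
E
python3 - <<'E'
from h import *
np.set_printoptions(precision=4,suppress=True)
S=load("scene0");D=load("side0")
sc=lambda u,v:(215+u/5-.4,165+v/5-.4)
sd=lambda u,v:(200+u/5-.4,150+v/5-.4)
for nm,f,p,z in [("lip-y bot sc",S,sc(92,472),0),("lip+y bot sc",S,sc(420,520),0),("lip-y top sc",S,sc(82,432),.05),("lip+y top sc",S,sc(426,486),.05),
 ("lip+y top sd",D,sd(190,315),.05),("hin+y bot sd",D,sd(405,450),0),("hin+y top sd",D,sd(408,382),.05),("hin-y bot sd",D,sd(540,240),0),("hin-y top sd",D,sd(541,180),.05),
 ("lip flare -y",D,sd(330,108),.068),("lip edge -y top",D,sd(357,112),.063),("lip edge +y",D,sd(240,275),.06)]:
    print(nm,onz(f,*p,z))
print("cover -y corner",tri(S,sc(142,68),D,sd(578,68)))
for n,f in(("sc",S),("sd",D)): pass
# depth points of bbox above table
for f,r in((S,(170,275,225,312)),(D,(155,245,235,322))):
    v,u=np.mgrid[r[0]:r[1],r[2]:r[3]];z=f["z_map"][r[0]:r[1],r[2]:r[3]]
    M=f["camera_from_world"];P=np.stack([(u-f["cx"])/f["fx"]*z,-(v-f["cy"])/f["fy"]*z,-z],-1)[z>0]
    W=(P-M[:3,3])@M[:3,:3]
    print(W[:, 2].min(),W[:,2].max(),np.median(W[:,2]))
E
```

```text
lip-y bot sc [ 0.6319 -0.1101  0.    ]
lip+y bot sc [0.6073 0.0456 0.    ]
lip-y top sc [ 0.6342 -0.1081  0.05  ]
lip+y top sc [0.6116 0.0482 0.05  ]
lip+y top sd [0.6032 0.0483 0.05  ]
hin+y bot sd [ 0.4892  0.0274 -0.    ]
hin+y top sd [0.4887 0.0233 0.05  ]
hin-y bot sd [ 0.5101 -0.1293  0.    ]
hin-y top sd [ 0.5085 -0.1261  0.05  ]
lip flare -y [ 0.6205 -0.0943  0.068 ]
lip edge -y top [ 0.61   -0.1038  0.063 ]
lip edge +y [0.5926 0.0201 0.06  ]
cover -y corner (array([ 0.4907, -0.1267,  0.1367]), np.float64(0.003435868810822477))
-0.004593802007500806 0.14420035336718495 0.02908835790111211
-0.006713710511107033 0.14565662549012992 0.0054753786090914105
```

The crops confirm it: wood chips inside, an upright cover on the robot side, the lip on the far side, the mug on its left and the tongs on its right. From the corners, the centre is about (0.56, -0.041) and the yaw about 8.6°. Next I'll work out the moves that put the wrist camera above it.

```bash
cat >> h.py <<'E'
from scipy.spatial.transform import Rotation as Ro
def todelta(s,tgt,yaw=None):
    R=Ro.from_euler("xyz",s["orientation"]).as_matrix()
    return R.T@(np.asarray(tgt)-s["ee_pos"])
E
python3 - <<'E'
from plant import *
from h import *
np.set_printoptions(precision=4,suppress=True)
s=sense()
a=todelta(s,[.36,-.40,.25]);b=todelta(s,[.44,-.06,.25])
print(a,b-a)
E
```

```text
[ 0.2585 -0.1028 -0.0528] [ 0.156  -0.3125  0.0003]
```

Call:
carry_out(gripper=[1,1,1,1,1], xyz=[[0.03,-0.01,-0.025],[0.04,-0.015,-0.025],[0.04,-0.015,0],[0.04,-0.015,0],[0.04,-0.015,0]], roll=[0,0,0,0,0], squeeze=40)

```text
time: 0.65
ee_pos: [0.3021, -0.4467, 0.2475]
orientation: [-3.142, -0.0, 0.232]
force: [0.2, -0.2, -0.1]
width: 0.0122
```

Call:
carry_out(gripper=[1,1,1,1,1], xyz=[[0.04,-0.02,0],[0.03,-0.03,0],[0.02,-0.04,0],[0.02,-0.04,0],[0.02,-0.04,0]], roll=[0,0,0,0,0])

```text
time: 1.15
ee_pos: [0.3885, -0.2507, 0.2474]
orientation: [-3.141, 0.0, 0.232]
force: [1.5, -0.8, 0.4]
width: 0.0002
```

Call:
carry_out(gripper=[1,1,1,1,1], xyz=[[0.02,-0.04,0],[0.02,-0.04,0],[0.02,-0.04,0],[0.02,-0.04,0],[0,0,0]], roll=[2.4,2.4,0,0,0])

```text
time: 1.65
ee_pos: [0.4398, -0.0754, 0.2474]
orientation: [-3.14, -0.001, 0.156]
force: [-0.3, -1.5, -0.2]
width: -0.0004
```

```bash
python3 - <<'E'
from plant import *
from h import *
s=sense();print({k:s[k] for k in("time","ee_pos","orientation","force","width","joint_vel")})
f=grab_frame("wrist");f["s"]=s;cv2.imwrite("pics/w1.png",f["img"]);pickle.dump(f,open("w1.pkl","wb"))
E
```

```text
{'time': 1.65, 'ee_pos': array([ 0.43982163, -0.07542484,  0.2473585 ]), 'orientation': array([-3.13957614e+00, -5.62932478e-04,  1.55646239e-01]), 'force': array([-0.25324044, -1.51231948, -0.17594808]), 'width': -0.00035395687954581975, 'joint_vel': array([ 0.10395779, -0.00610943,  0.05618354,  0.01738676,  0.01326051,
        0.00020794,  0.09700524])}
```

View pics/w1.png

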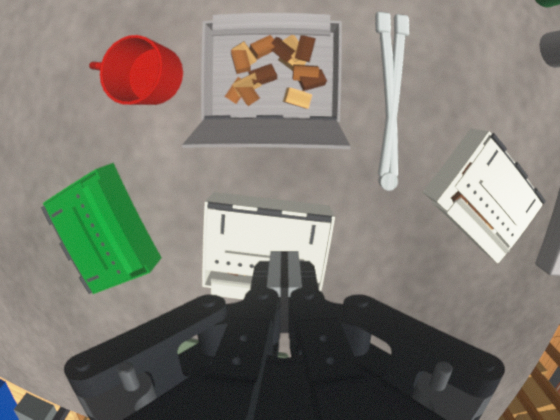

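The wrist view shows the chip box at (205-340, 15-145): lip at the top (212-330, 15-30), chips inside, cover edge at (183-350, 145). The closed fingers are at (285,255). I'll enlarge it to read the corners.

```bash
python3 - <<'E'
from h import *
a=load("w1")["img"][0:155,175:360]
cv2.imwrite("pics/w1c.png",cv2.resize(a,None,fx=4,fy=4,interpolation=2)[:600])
E
```

```text
(no output)
```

View pics/w1c.png

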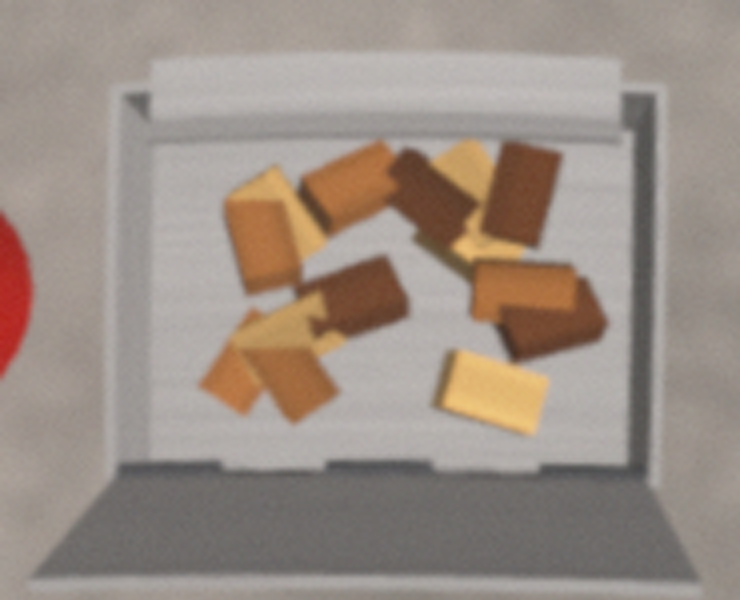

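```bash
cat >> h.py <<'E'
def wray(f,u,v):
    s=f["s"];R=Ro.from_euler("xyz",s["orientation"]).as_matrix();m=f["mount"]
    a,b=u-f["cx"],v-f["cy"];r=np.hypot(a,b);th=r/f["fx"]
    d=np.array([np.sin(th)*a/r,-np.sin(th)*b/r,-np.cos(th)])
    return R@m[:3,3]+s["ee_pos"], R@m[:3,:3]@d
def wonz(f,u,v,z):
    c,d=wray(f,u,v);return c+d*(z-c[2])/d[2]
E
python3 - <<'E'
from h import *
np.set_printoptions(precision=4,suppress=True)
f=load("w1")
q=lambda u,v:(175+u/4-.375,v/4-.375)
W={}
for n,p,z in[("strap+y",(152,58),.063),("strap-y",(620,60),.063),("inner+y",(148,122),.063),("inner-y",(622,122),.063),("flare+y",(148,138),.067),("flare-y",(620,140),.067),("rim+y",(107,87),.05),("rim-y",(665,86),.05),("cov+y",(30,578),.136),("cov-y",(698,582),.136),("wallhin+y",(105,472),.05),("wallhin-y",(660,485),.05)]:
    W[n]=wonz(f,*q(*p),z);print(n,W[n])
pr=[("strap","y"),("inner","y"),("flare","y"),("rim","y"),("cov","y")]
ang=[]
for a,_ in pr:
    d=W[a+"+y"]-W[a+"-y"];A=np.degrees(np.arctan2(d[1],d[0]))-90;print(a,A,np.linalg.norm(d),(W[a+"+y"]+W[a+"-y"])/2)
yaw=np.radians(8.7);e=np.array([np.cos(yaw),np.sin(yaw)])
for a,_ in pr:print(a,"box-x rel", ((W[a+"+y"]+W[a+"-y"])/2)[:2]@e, ((W[a+"+y"]+W[a+"-y"])/2)[:2]@[-e[1],e[0]])
# cover plane from depth in scene (inner face)
S=load("scene0")
c=[]
for v in range(185,208):
  for u in range(250,300):
    z=S["z_map"][v,u]
    if z>0:
      p=np.array([(u-S["cx"])/S["fx"]*z,-(v-S["cy"])/S["fy"]*z,-z]);M=S["camera_from_world"];c.append(M[:3,:3].T@(p-M[:3,3]))
c=np.array(c)
for k in range(3):
  m=c.mean(0);n=np.linalg.svd(c-m)[2][2];c=c[abs((c-m)@n)<.006]
n*=np.sign(n[0]);print("plane",n,"tilt deg of plate",90+np.degrees(np.arcsin(-n[2])),m,len(c), "yaw",np.degrees(np.arctan2(n[1],n[0])))
print("pt on plane box-x,z",m[:2]@e,m[2])
E
```

```text
strap+y [0.6149 0.0332 0.063 ]
strap-y [ 0.6324 -0.0956  0.063 ]
inner+y [0.5955 0.031  0.063 ]
inner-y [ 0.6139 -0.0989  0.063 ]
flare+y [0.5899 0.0291 0.067 ]
flare-y [ 0.6074 -0.0987  0.067 ]
rim+y [0.6086 0.0487 0.05  ]
rim-y [ 0.6314 -0.1107  0.05  ]
cov+y [0.4718 0.0243 0.136 ]
cov-y [ 0.4935 -0.1259  0.136 ]
wallhin+y [0.4936 0.0313 0.05  ]
wallhin-y [ 0.5136 -0.128   0.05  ]
strap 7.709973293603383 0.1300325382225707 [ 0.6236 -0.0312  0.063 ]
inner 8.06034625431019 0.13113133821083114 [ 0.6047 -0.034   0.063 ]
flare 7.807633511802763 0.1290221986701595 [ 0.5987 -0.0348  0.067 ]
rim 8.130976555838188 0.16097260731984353 [ 0.62  -0.031  0.05 ]
cov 8.208152350303052 0.15176686084579064 [ 0.4826 -0.0508  0.136 ]
strap box-x rel 0.6117429438751686 -0.1251597885095492
inner box-x rel 0.5926191185446025 -0.12502960862926737
flare box-x rel 0.5865123106775634 -0.12496880111739136
rim box-x rel 0.60815233856503 -0.12444175232277158
cov box-x rel 0.4694043339064325 -0.12322827570586739
plane [0.9598 0.1379 0.2444] tilt deg of plate 75.85532597055881 [ 0.4936 -0.0504  0.1   ] 1145 yaw 8.175086840500356
pt on plane box-x,z 0.48028881198493867 0.10000468984634772
```

The measurements agree: box centre (0.5605, -0.0394), yaw 8.1°, cover at about 1.82 rad, and lip edge at box x +44.5 mm as specified. Now I'll compute the descent behind the cover.

```bash
cat >> h.py <<'E'
BC=np.array([.5605,-.0394]);BY=np.radians(8.1)
def box(s):
    c,si=np.cos(BY),np.sin(BY);d=s["ee_pos"][:2]-BC
    return np.array([c*d[0]+si*d[1],-si*d[0]+c*d[1],s["ee_pos"][2]])*1000
def boxw(x,y,z):
    c,s=np.cos(BY),np.sin(BY);return np.array([BC[0]+c*x-s*y,BC[1]+s*x+c*y,z])
def fb(s):
    c,si=np.cos(BY),np.sin(BY);f=s["force"];return np.array([c*f[0]+si*f[1],-si*f[0]+c*f[1],f[2]])
def rep():
    from plant import sense
    np.set_printoptions(precision=2,suppress=True)
    s=sense();print("t",round(s["time"],2),"box mm",box(s),"F box",fb(s),"yaw",round(np.degrees(s["orientation"][2]),2))
    return s
E
python3 - <<'E'
from h import *
s=rep();print(todelta(s,boxw(-.120,0,.100))*1000)
E
```

```text
t 1.7 box mm [-125.74  -21.54  247.37] F box [-0.51 -1.85 -0.47] yaw 8.75
[  6.   -21.36 147.38]
```

Call:
carry_out(gripper=[1,1,1,1,1], xyz=[[0.006,-0.021,0],[0,0,0.02],[0,0,0.035],[0,0,0.035],[0,0,0]], roll=[0.6,0,0,0,0])

```text
time: 2.2
ee_pos: [0.4396, -0.06, 0.1549]
orientation: [-3.141, 0.005, 0.136]
force: [0.8, -0.7, 1.4]
width: -0.0001
```

```bash
python3 - <<'E'
from h import *
s=rep();print(todelta(s,boxw(-.120,0,.100))*1000)
E
```

```text
t 2.2 box mm [-122.6    -3.34  154.95] F box [ 0.64 -0.81  1.38] yaw 7.81
[ 2.88 -3.3  54.94]
```

Call:
carry_out(gripper=[1,1,1,1], xyz=[[0.001,-0.001,0.025],[0,0,0.025],[0,0,0.005],[0,0,0]], roll=[0,0,0,0])

```text
time: 2.6
ee_pos: [0.4423, -0.0586, 0.1033]
orientation: [3.142, 0.0, 0.137]
force: [-0.2, 0.6, 0.3]
width: -0.0
```

```bash
python3 - <<'E'
from h import *
from plant import *
s=rep()
f=grab_frame("side");cv2.imwrite("pics/s2.png",cv2.resize(f["img"][120:270,180:380],None,fx=4,fy=4,interpolation=2))
E
```

```text
t 2.6 box mm [-119.69   -2.33  103.32] F box [-0.12  0.6   0.25] yaw 7.84
```

View pics/s2.png

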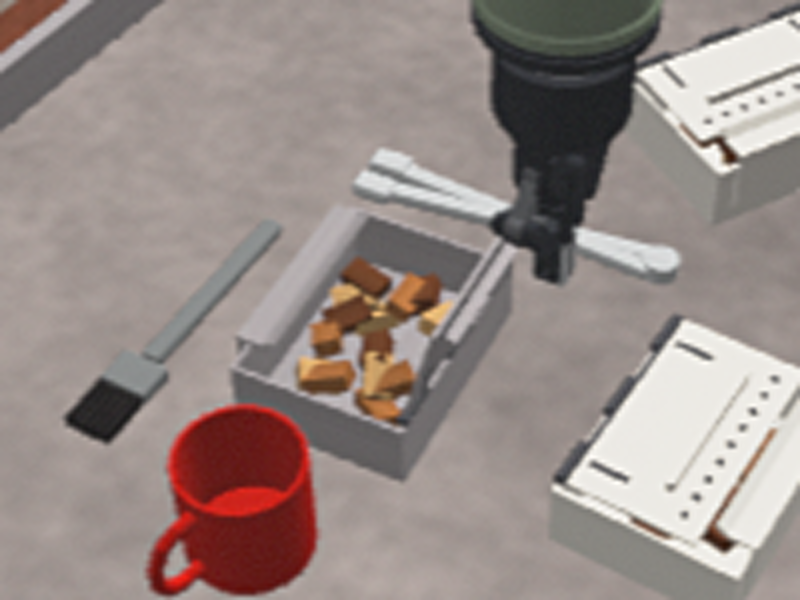

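The side view shows the closed fingertips behind the cover, at crop (555,270), with the box and its neighbours undisturbed. Now I'll push the cover up through vertical.

Call:
carry_out(gripper=[1,1,1,1,1], xyz=[[0.01,-0.002,0.001],[0.01,0,0.001],[0.01,0,0.001],[0.008,0,0],[0.006,0,0]], roll=[0,0,0,0,0])

```text
time: 3.15
ee_pos: [0.4865, -0.0499, 0.1001]
orientation: [-3.142, -0.001, 0.138]
force: [-0.9, -0.3, 0.5]
width: -0.0003
```

```bash
python3 - <<'E'
from h import *
from plant import *
s=rep()
f=grab_frame("side");cv2.imwrite("pics/s3.png",cv2.resize(f["img"][120:270,180:380],None,fx=4,fy=4,interpolation=2))
E
```

```text
t 3.15 box mm [-74.72   0.07 100.13] F box [-0.92 -0.17  0.53] yaw 7.89
```

View pics/s3.png

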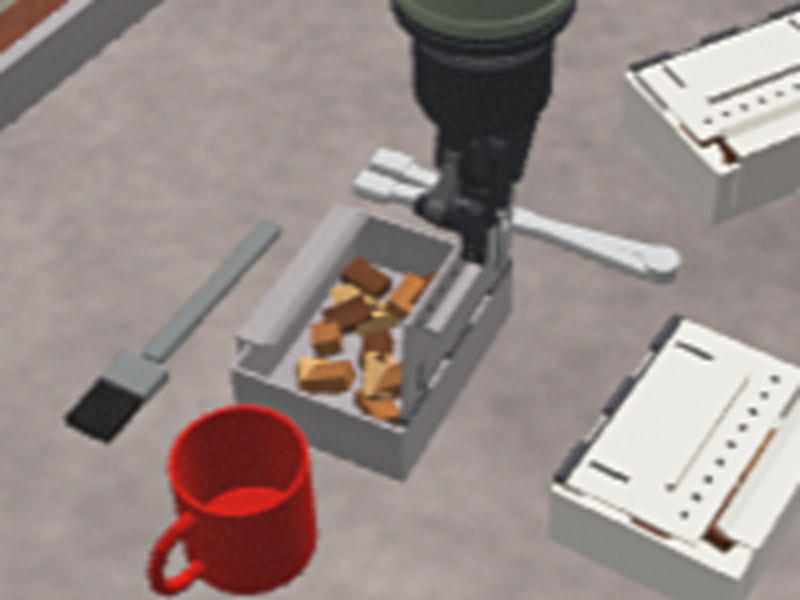

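```bash
python3 - <<'E'
from h import *
from plant import *
s=sense();f=grab_frame("side");g=grab_frame("scene")
k=lambda p:(p-[180,120])*4
pts={"tcp":s["ee_pos"],"hinge mid":boxw(-.058,0,.054),"hinge-y":boxw(-.058,-.075,.054),"hinge+y":boxw(-.058,.075,.054),"up-y":boxw(-.058,-.075,.142),"up+y":boxw(-.058,.075,.142),"up mid":boxw(-.058,0,.142)}
im=cv2.resize(f["img"][120:270,180:380],None,fx=4,fy=4,interpolation=2)
for n,p in pts.items():
    q=k(proj(f,p));print(n,q);cv2.circle(im,tuple(int(v) for v in q),4,(0,0,255) if n=="tcp" else (0,255,0),-1)
cv2.imwrite("pics/s4.png",im)
cv2.imwrite("pics/g4.png",cv2.resize(g["img"][130:280,200:400],None,fx=4,fy=4,interpolation=2))
E
```

```text
tcp [474.14885449 294.58912797]
hinge mid [450.66959161 336.63445296]
hinge-y [501.0324817  258.93725863]
hinge+y [396.21372021 420.64608167]
up-y [503.00722065 158.7611082 ]
up+y [391.56246414 322.28659973]
up mid [449.59593947 237.13272731]
```

View pics/s4.png

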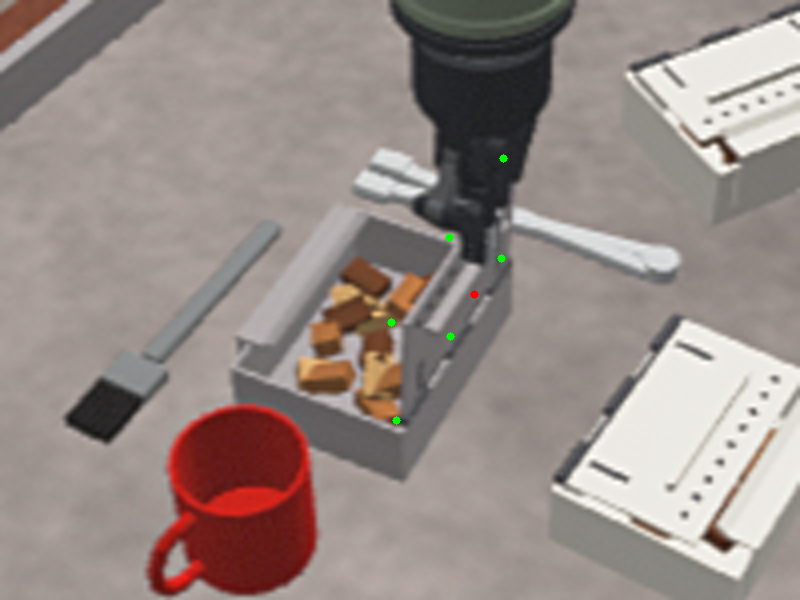

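View pics/g4.png

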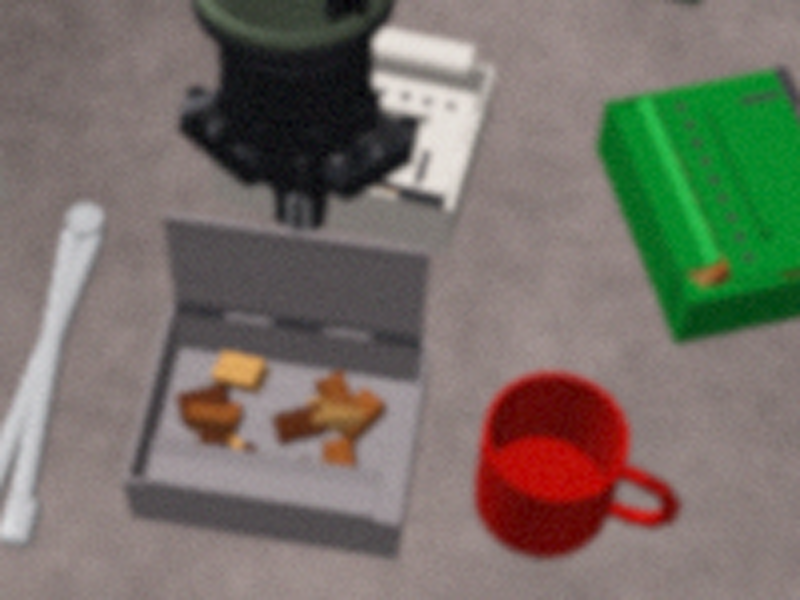

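```bash
python3 - <<'E'
from h import *
f=load("side0")
c,_=ray(f,280,200);print("cam",c,(c[:2]-BC)@[np.cos(BY),np.sin(BY)])
print((proj(f,boxw(-.1197,-.0023,.1033))-[180,120])*4)
print((proj(f,boxw(-.1097,-.0023,.1033))-[180,120])*4)
E
```

```text
cam [0.07870463 0.57135106 0.89463925] -0.3909332367751023
[545.02935044 312.17438794]
[529.68633688 306.86367775]
```

```bash
python3 - <<'E'
from h import *
from plant import *
s=sense();f=grab_frame("side");w=grab_frame("wrist");w["s"]=s
pickle.dump(f,open("side5.pkl","wb"));pickle.dump(w,open("w5.pkl","wb"))
cv2.imwrite("pics/s5.png",cv2.resize(f["img"][155:215,270:330],None,fx=10,fy=10,interpolation=2))
cv2.imwrite("pics/w5.png",w["img"])
M=f["camera_from_world"]
for u,v in[(300,182),(298,182),(299,178),(300,185),(301,184),(297,190),(295,192),(298,195),(304,180)]:
    z=f["z_map"][v,u];p=np.array([(u-f["cx"])/f["fx"]*z,-(v-f["cy"])/f["fy"]*z,-z]);P=M[:3,:3].T@(p-M[:3,3])
    print(u,v,box({"ee_pos":P}))
E
```

```text
300 182 [-84.70066569  14.83706954 158.12791953]
298 182 [-78.93135304  13.35605    154.25712208]
299 178 [-88.33920426  28.07731887 184.53362879]
300 185 [-83.29388914  11.69813562 144.73883483]
301 184 [-83.93712775   7.61586545 144.55994614]
297 190 [-73.45902832   7.23412772 119.2398323 ]
295 192 [-70.90061751  12.88671791 116.57097801]
298 195 [-61.20325781 -24.28254315  65.5459092 ]
304 180 [-88.24639444   0.59694164 153.20346332]
```

View pics/s5.png

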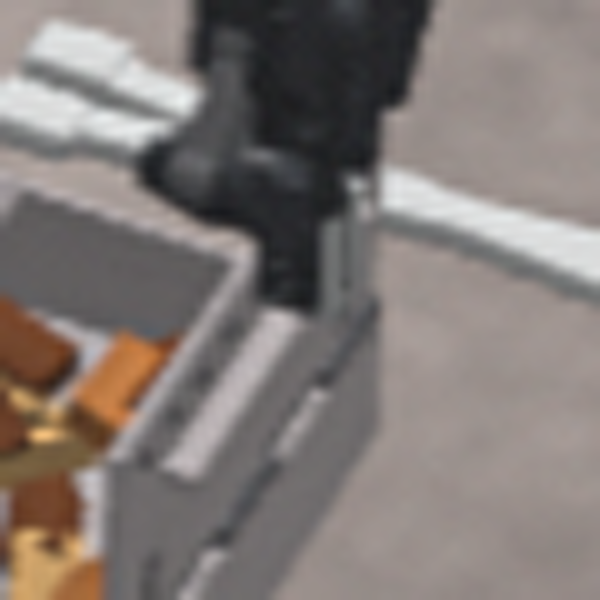

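View pics/w5.png

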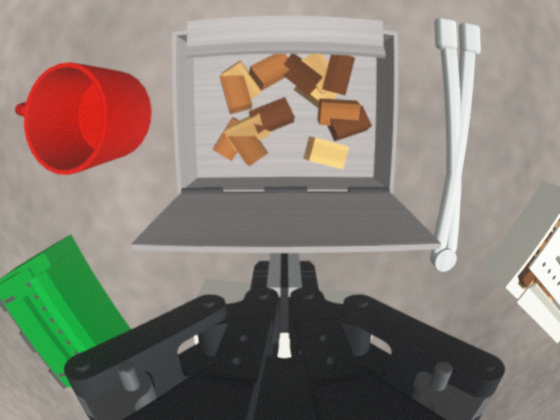

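```bash
python3 - <<'E'
from h import *
f=load("side5");M=f["camera_from_world"]
np.set_printoptions(precision=0,suppress=True,linewidth=200)
for v in range(183,200):
    r=[]
    for u in range(292,308,2):
        z=f["z_map"][v,u];p=np.array([(u-f["cx"])/f["fx"]*z,-(v-f["cy"])/f["fy"]*z,-z]);P=M[:3,:3].T@(p-M[:3,3])
        b=box({"ee_pos":P});r.append("%4d/%4d/%4d"%tuple(b))
    print(v,"  ".join(r))
a=f["img"][165:205,280:320];cv2.imwrite("pics/s6.png",cv2.resize(cv2.convertScaleAbs(a,alpha=1.6),None,fx=15,fy=15,interpolation=0))
E
```

```text
183  -63/  12/ 143   -65/   7/ 139   -73/  12/ 148   -77/   9/ 147   -83/  11/ 151   -86/   7/ 149   -88/   1/ 143   -62/ -69/  66
184  -64/  16/ 144   -64/   5/ 134   -74/  14/ 146   -77/  11/ 145   -83/  11/ 147   -86/   8/ 146   -88/   0/ 139   -62/ -70/  63
185  -65/  17/ 141   -65/   6/ 132   -71/   8/ 136   -77/  11/ 141   -83/  11/ 144   -86/   7/ 141   -62/ -56/  72   -61/ -71/  58
186  -65/  17/ 138   -65/   6/ 128   -65/  -4/ 117   -68/  -7/ 116   -83/  12/ 142   -87/   8/ 140   -62/ -56/  68   -63/ -67/  58
187  -64/  15/ 132   -66/   8/ 127   -65/  -2/ 116   -70/  -5/ 116   -63/ -30/  90   -86/   8/ 136   -61/ -60/  60   -65/ -63/  59
188  -65/  17/ 131   -64/   5/ 120   -67/   0/ 117   -70/  -3/ 114   -63/ -29/  86   -62/ -44/  72   -61/ -59/  57   -62/ -69/  49
189  -64/  16/ 127   -64/   5/ 116   -69/   5/ 119   -72/   0/ 114   -62/ -33/  79   -61/ -46/  66   -63/ -55/  59   -62/ -70/  44
190  -63/  14/ 122   -65/   7/ 116   -70/   7/ 118   -62/ -20/  87   -62/ -33/  75   -62/ -45/  64   -64/ -54/  56   -60/ -73/  36
191  -63/  14/ 118   -66/   9/ 114   -71/   8/ 116  
[... 426 characters left out ...]
-62/ -44/  49   -61/ -60/  34   -61/ -73/  21
195  -69/  26/ 118   -73/  22/ 116   -63/  -7/  82   -61/ -24/  65   -59/ -38/  50  -390/ 672/ 894   -62/ -58/  33   -62/ -70/  21
196  -70/  28/ 117   -63/   3/  89   -62/  -9/  77   -63/ -20/  66   -61/ -36/  49   -61/ -46/  40   -61/ -60/  27   -62/ -70/  17
197  -71/  29/ 115  -390/ 672/ 894   -61/ -12/  70   -60/ -24/  57   -61/ -35/  47   -61/ -46/  36   -61/ -60/  22   -63/ -69/  14
198  -72/  31/ 114   -62/   1/  80   -63/  -8/  70   -58/ -29/  48   -62/ -34/  44   -61/ -47/  31   -61/ -59/  19   -61/ -73/   6
199  -62/  13/  88   -61/  -1/  73   -61/ -11/  63   -60/ -25/  49   -61/ -35/  39   -62/ -45/  29   -61/ -61/  13   -62/ -70/   5
```

View pics/s6.png

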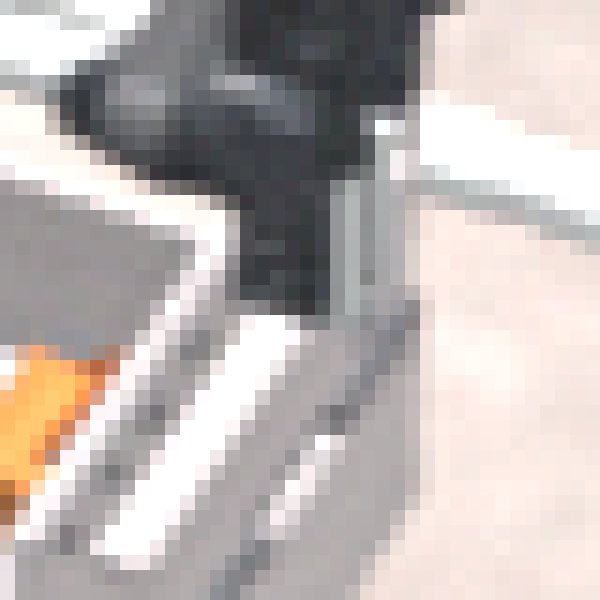

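```bash
python3 - <<'E'
from h import *
f=load("w5");m=np.linalg.inv(f["mount"])
for zz in (0,-.0095,-.019,-.033,-.05):
  for x in(-.011,0,.011):
    p=m[:3,:3]@np.array([x,0,zz])+m[:3,3]
    th=np.arctan2(np.hypot(p[0],p[1]),-p[2]);r=th*f["fx"];n=np.hypot(p[0],p[1])
    print(zz,x,f["cx"]+r*p[0]/n,f["cy"]-r*p[1]/n)
z=f["z_map"]
for v in range(244,300,4): print(v,[round(float(z[v,u]),3) for u in (270,276,281,285,289,294,300)])
a=f["img"][235:305,235:335];cv2.imwrite("pics/w6.png",cv2.resize(cv2.convertScaleAbs(a,alpha=1.5),None,fx=8,fy=8,interpolation=2))
E
```

```text
0 -0.011 283.8853133213723 257.05401598777024
0 0 283.9010962642024 240.2221508004781
0 0.011 283.91760860750435 222.63492560533382
-0.0095 -0.011 283.87206053392026 264.14003463219507
-0.0095 0 283.8882612811419 246.6921636520504
-0.0095 0.011 283.90529924673984 228.38303578303615
-0.019 -0.011 283.8575418541253 271.8960702837678
-0.019 0 283.87413946259 253.8073047097104
-0.019 0.011 283.8917003283539 234.73252726668886
-0.033 -0.011 283.83347006540873 284.73972318737844
-0.033 0 283.850577707715 265.67036561163263
-0.033 0.011 283.8688737288958 245.38862938265717
-0.05 -0.011 283.79906988203453 303.05994868673207
-0.05 0 283.81656354170326 282.77773968889426
-0.05 0.011 283.8355936645082 260.9204287472814
244 [0.146, 0.146, 0.147, 0.147, 0.146, 0.147, 0.146]
248 [0.145, 0.143, 0.144, 0.144, 0.144, 0.144, 0.145]
252 [0.144, 0.145, 0.145, 0.145, 0.144, 0.145, 0.145]
256 [0.145, 0.146, 0.145, 0.146, 0.146, 0.145, 0.302]
260 [0.142, 0.141, 0.142, 0.0, 0.142, 0.142, 0.305]
264 [0.137, 0.138, 0.138, 0.138, 0.137, 0.137, 0.146]
268 [0.134, 0.135, 0.133, 0.133, 0.133, 0.133, 0.143]
272 [0.13, 0.13, 0.131, 0.13, 0.13, 0.131, 0.138]
276 [0.128, 0.127, 0.127, 0.128, 0.128, 0.127, 0.127]
280 [0.124, 0.125, 0.124, 0.125, 0.125, 0.124, 0.124]
284 [0.121, 0.122, 0.122, 0.122, 0.123, 0.122, 0.122]
288 [0.117, 0.119, 0.119, 0.12, 0.12, 0.12, 0.116]
292 [0.114, 0.115, 0.118, 0.12, 0.118, 0.0, 0.111]
296 [0.112, 0.113, 0.12, 0.12, 0.12, 0.112, 0.112]
```

View pics/w6.png

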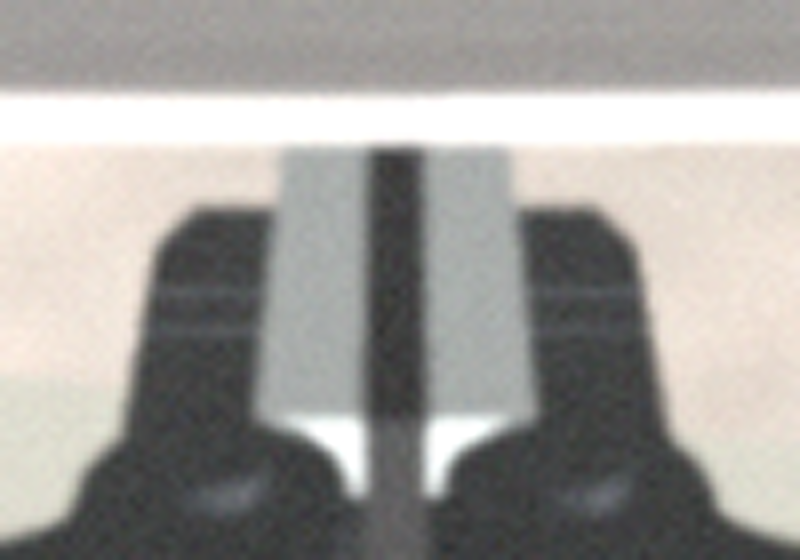

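```bash
python3 - <<'E'
from h import *
np.set_printoptions(precision=1,suppress=True)
f=load("w1");z=f["z_map"];m=f["mount"]
for u in (268,278,292,300):
  for v in range(246,300,4):
    d=float(z[v,u])
    a,b=u-f["cx"],v-f["cy"];r=np.hypot(a,b);th=r/f["fx"]
    k=np.array([np.sin(th)*a/r,-np.sin(th)*b/r,-np.cos(th)]);P=k*d/np.cos(th)
    print(u,v,round(d,3),(m[:3,:3]@P+m[:3,3])*1000)
E
```

```text
268 246 0.398 [-86.9 -19.7 190.5]
268 250 0.4 [-92.2 -19.7 190.2]
268 254 0.403 [-98.4 -19.9 191.9]
268 258 0.394 [-99.5 -19.5 182.5]
268 262 0.148 [  6.8  -7.3 -42.6]
268 266 0.145 [  6.6  -7.1 -46.4]
268 270 0.14 [  6.9  -6.9 -50.7]
268 274 0.128 [ 11.   -6.3 -61.9]
268 278 0.126 [ 10.4  -6.2 -64.3]
268 282 0.124 [ 10.2  -6.1 -67.1]
268 286 0.12 [ 10.8  -5.9 -71.2]
268 290 0.115 [ 11.7  -5.7 -75.6]
268 294 0.11 [ 12.8  -5.5 -80.1]
268 298 0.111 [ 11.3  -5.5 -80.3]
278 246 0.399 [-87.1  -7.3 191.2]
278 250 0.399 [-92.   -7.4 189.9]
278 254 0.147 [ 10.7  -2.7 -42.3]
278 258 0.143 [ 10.7  -2.6 -46.4]
278 262 0.139 [ 10.9  -2.5 -50.8]
278 266 0.135 [ 10.9  -2.5 -54.7]
278 270 0.132 [ 10.9  -2.4 -58.3]
278 274 0.129 [ 10.6  -2.3 -61.3]
278 278 0.126 [ 10.7  -2.3 -64.7]
278 282 0.122 [ 11.2  -2.2 -68.8]
278 286 0.119 [ 11.4  -2.2 -72.1]
278 290 0.119 [  9.5  -2.2 -71.8]
278 294 0.113 [ 11.4  -2.1 -77.8]
278 298 0.11 [ 11.7  -2.  -80.9]
292 246 0.399 [-87.2   9.9 191.5]
292 250 0.401 [-92.7  10.  191.4]
292 254 0.147 [ 10.7   3.7 -42.2]
292 258 0.143 [ 10.8   3.6 -46.6]
292 262 0.139 [ 10.9   3.5 -50.9]
292 266 0.136 [ 10.7   3.4 -54.2]
292 270 0.132 [ 11.    3.4 -58.6]
292 274 0.129 [ 10.6   3.3 -61.2]
292 278 0.125 [ 11.    3.2 -65.2]
292 282 0.123 [ 10.7   3.2 -67.9]
292 286 0.119 [ 11.1   3.1 -71.7]
292 290 0.12 [  9.2   3.1 -71.4]
292 294 0.113 [ 11.6   2.9 -78.1]
292 298 0.112 [ 10.9   2.9 -79.6]
300 246 0.398 [-86.8  19.8 190.4]
300 250 0.401 [-92.6  19.9 191.3]
300 254 0.403 [-98.4  20.  191.8]
300 258 0.404 [-103.7   20.1  191.4]
300 262 0.147 [  7.2   7.4 -43.3]
300 266 0.144 [  7.    7.2 -47. ]
300 270 0.14 [  7.3   7.  -51.4]
300 274 0.13 [ 10.4   6.5 -60.8]
300 278 0.126 [ 10.8   6.4 -64.9]
300 282 0.123 [ 10.8   6.2 -68.1]
300 286 0.12 [ 10.7   6.1 -70.9]
300 290 0.115 [ 12.1   5.8 -76.2]
300 294 0.111 [ 12.8   5.7 -80. ]
300 298 0.11 [ 11.5   5.7 -80.7]
```

Both cameras' depth maps put the visible finger ends about 35-40 mm above the reported TCP: wrist at tool z of about -40 mm, side at z of about 136 mm when the TCP reads 100 mm. So the fingertips are currently above the rib. I'll back off, drop 38 mm and recheck, which is safe whichever reading is right.

Call:
carry_out(gripper=[1,1,1,1,1], xyz=[[-0.015,0,0],[-0.018,0,0],[0,0,0.019],[0,0,0.019],[0,0,0]], roll=[0,0,0,0,0])

```text
time: 3.9
ee_pos: [0.4518, -0.0546, 0.0602]
orientation: [-3.141, 0.003, 0.137]
force: [-0.2, 0.1, 0.4]
width: -0.0003
```

```bash
python3 - <<'E'
from h import *
from plant import *
s=rep()
f=grab_frame("side");pickle.dump(f,open("side7.pkl","wb"))
print((proj(f,s["ee_pos"])-[240,140])*5,(proj(f,s["ee_pos"]+[0,0,.038])-[240,140])*5)
cv2.imwrite("pics/s7.png",cv2.resize(f["img"][140:250,240:380],None,fx=5,fy=5,interpolation=2))
E
```

```text
t 3.9 box mm [-109.73    0.27   60.24] F box [-0.16  0.15  0.4 ] yaw 7.88
[357.77 346.53] [359.69 294.33]
```

View pics/s7.png

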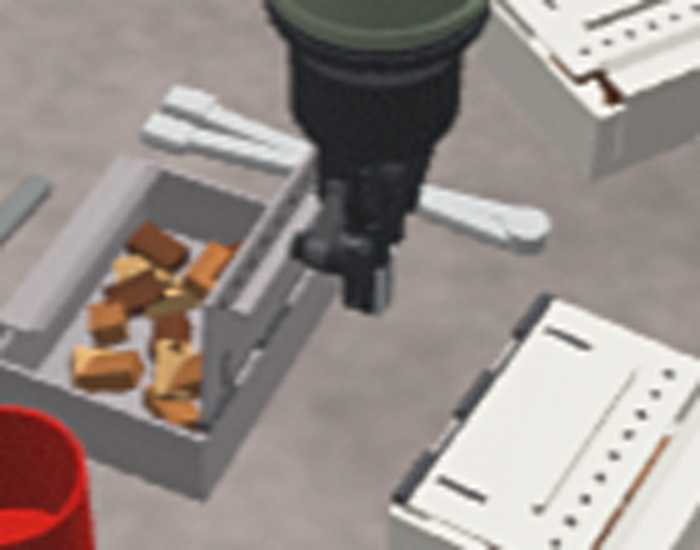

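The tip is now about 60 mm over the reported-TCP scale's zero plus offset, i.e. near z = 96 mm. It clears the cover and sits below rib height. Now the folding arc.

Call:
carry_out(gripper=[1,1,1,1,1], xyz=[[0.01,0,-0.002],[0.01,0,-0.002],[0.01,0,0],[0.008,0,0.002],[0.008,0,0.003]], roll=[0,0,0,0,0])

```text
time: 4.45
ee_pos: [0.4989, -0.0483, 0.061]
orientation: [3.142, -0.0, 0.137]
force: [-1.7, -1.4, 1.7]
width: 0.0002
```

```bash
cat > look.py <<'E'
import sys
from h import *
from plant import *
s=rep()
f=grab_frame("side");g=grab_frame("scene")
a=cv2.resize(f["img"][150:260,230:330],None,fx=4,fy=4,interpolation=2)
b=cv2.resize(g["img"][170:280,220:320],None,fx=4,fy=4,interpolation=2)
cv2.imwrite(sys.argv[1],np.hstack([a,b]))
E
python3 look.py pics/l1.png
```

```text
t 4.45 box mm [-62.27  -0.14  61.04] F box [-1.92 -1.13  1.66] yaw 7.88
```

View pics/l1.png

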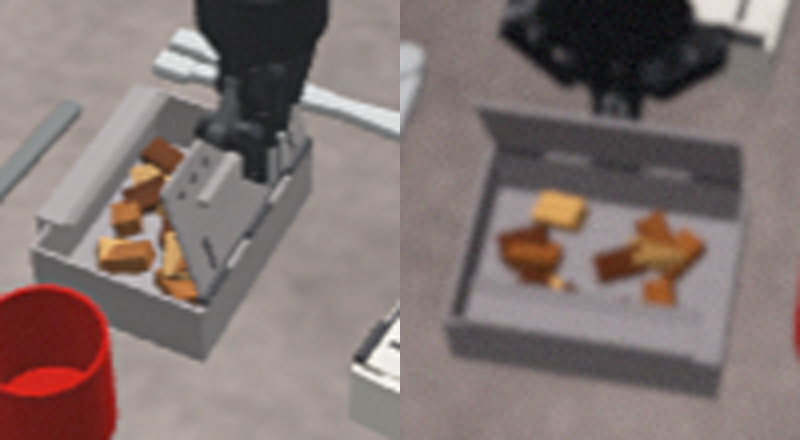

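The side view shows the cover tilting forward to about 70°, with the fingertip at left-panel (255,175), between hinge and rib. I'll continue the arc.

Call:
carry_out(gripper=[1,1,1,1,1], xyz=[[0.007,0,0.001],[0.006,0,0.003],[0.004,0,0.003],[0.004,0,0.004],[0.003,0,0.004]], roll=[0,0,0,0,0])

```text
time: 5.05
ee_pos: [0.5227, -0.045, 0.0452]
orientation: [-3.142, -0.0, 0.138]
force: [-0.8, 0.5, 4.7]
width: -0.0001
```

```bash
python3 look.py pics/l2.png
```

```text
t 5.05 box mm [-38.21  -0.19  45.21] F box [-0.77  0.6   4.66] yaw 7.88
```

View pics/l2.png

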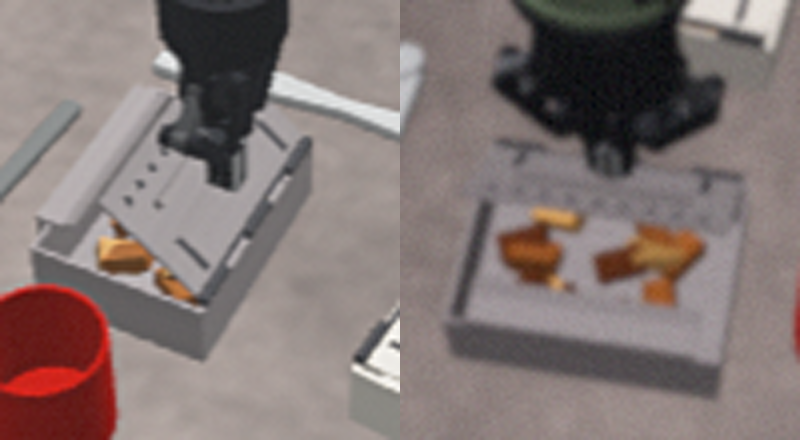

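The cover is now at about 30°, with the fingertip on the plain face at (225,180), on the hinge side of the rib, pressing with 4.7 N. I'll continue down.

Call:
carry_out(gripper=[1,1,1,1,1], xyz=[[0.003,0,0.005],[0.002,0,0.005],[0.001,0,0.005],[0.001,0,0.003],[0,0,0]], roll=[0,0,0,0,0])

```text
time: 5.65
ee_pos: [0.5293, -0.044, 0.0273]
orientation: [-3.141, -0.0, 0.138]
force: [1.2, 0.3, 2.1]
width: 0.0001
```

```bash
python3 look.py pics/l3.png
```

```text
t 5.65 box mm [-31.54  -0.18  27.29] F box [1.25 0.12 2.15] yaw 7.88
```

View pics/l3.png

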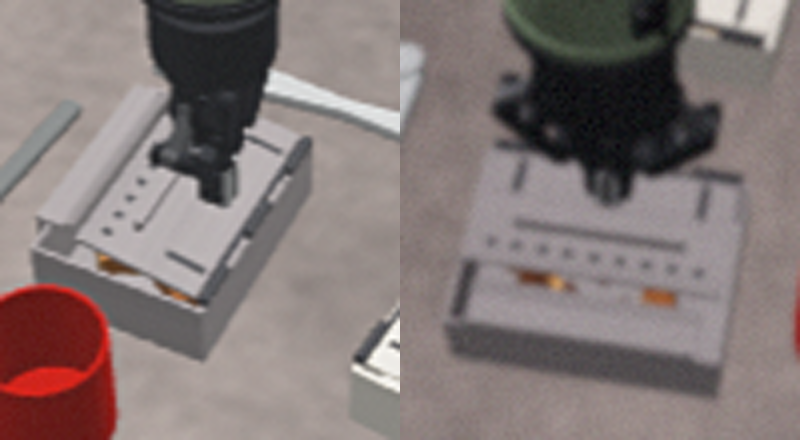

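It's at about 10°, still pressed on the plain face. Now smaller steps until the cover is flat.

Call:
carry_out(gripper=[1,1,1,1], xyz=[[0,0,0.003],[0,0,0.003],[0,0,0.001],[0,0,0]], roll=[0,0,0,0])

```text
time: 6.15
ee_pos: [0.5298, -0.044, 0.0209]
orientation: [3.142, -0.002, 0.138]
force: [3.5, 1.0, 8.6]
width: -0.0002
```

Call:
carry_out(gripper=[1,1], xyz=[[0,0,0.001],[0,0,0]], roll=[0,0])

```text
time: 6.35
ee_pos: [0.5299, -0.044, 0.0202]
orientation: [3.141, -0.002, 0.138]
force: [2.3, 1.2, 14.8]
width: 0.0
```

```bash
python3 look.py pics/l4.png
```

```text
t 6.35 box mm [-30.95  -0.27  20.2 ] F box [ 2.47  0.88 14.77] yaw 7.88
```

View pics/l4.png

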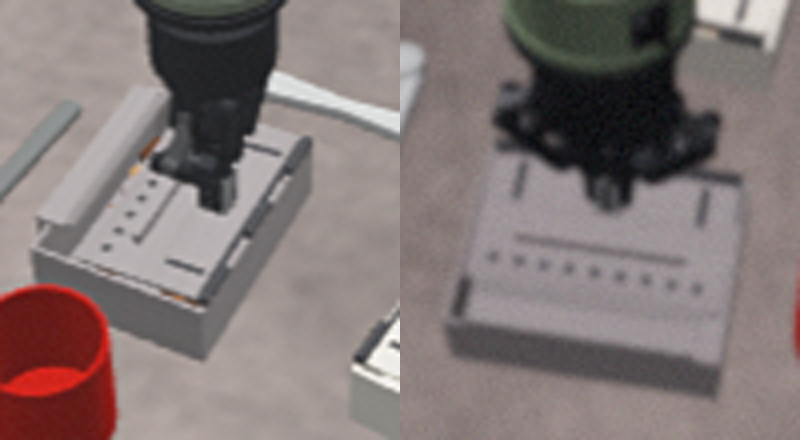

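The cover is flat (contact at TCP z of 20 mm, confirming the roughly 35 mm tip offset; 15 N press) and its edge clears the lip. I'll ease the press slightly and push along box +x.

Call:
carry_out(gripper=[1,1,1,1,1], xyz=[[0,0,-0.0005],[0.003,0,0],[0.004,0,0],[0.004,0,0],[0,0,0]], roll=[0,0,0,0,0])

```text
time: 6.95
ee_pos: [0.5404, -0.0425, 0.0204]
orientation: [3.142, -0.001, 0.138]
force: [2.8, 0.9, 10.0]
width: -0.0003
```

```bash
python3 look.py pics/l5.png
```

```text
t 6.95 box mm [-20.31  -0.27  20.37] F box [2.86 0.47 9.98] yaw 7.88
```

View pics/l5.png

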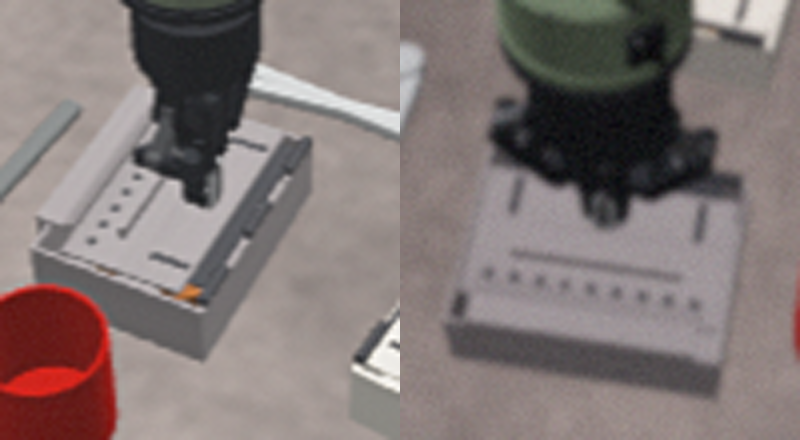

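The cover is flat and dragging along with the finger: the hinge gap in the left panel has widened, roughly 10 mm of slide. I'll keep going until the edge is in the lip's mouth.

Call:
carry_out(gripper=[1,1,1,1,1], xyz=[[0.003,0,0],[0.003,0,0],[0.002,0,0],[0,0,0],[0,0,0]], roll=[0,0,0,0,0])

```text
time: 7.55
ee_pos: [0.5479, -0.0414, 0.0202]
orientation: [-3.141, -0.0, 0.137]
force: [-0.0, 0.6, 6.1]
width: -0.0002
```

```bash
python3 look.py pics/l6.png
```

```text
t 7.55 box mm [-12.79  -0.25  20.23] F box [0.07 0.6  6.14] yaw 7.88
```

View pics/l6.png

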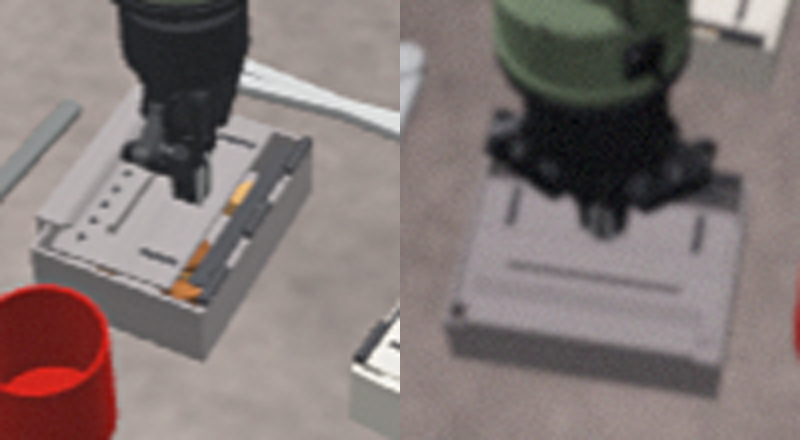

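The slide is about 18 mm and the edge is entering under the lip. I'll lighten the press so the finger slips forward until it bears on the rib.

Call:
carry_out(gripper=[1,1,1,1,1], xyz=[[0,0,-0.0003],[0.002,0,0],[0.003,0,0],[0.003,0,0],[0,0,0]], roll=[0,0,0,0,0])

```text
time: 8.15
ee_pos: [0.5557, -0.0404, 0.0203]
orientation: [-3.141, 0.001, 0.138]
force: [-1.0, -0.1, 4.6]
width: -0.0002
```

```bash
python3 look.py pics/l7.png
```

```text
t 8.15 box mm [-4.86 -0.28 20.28] F box [-1.    0.02  4.56] yaw 7.88
```

View pics/l7.png

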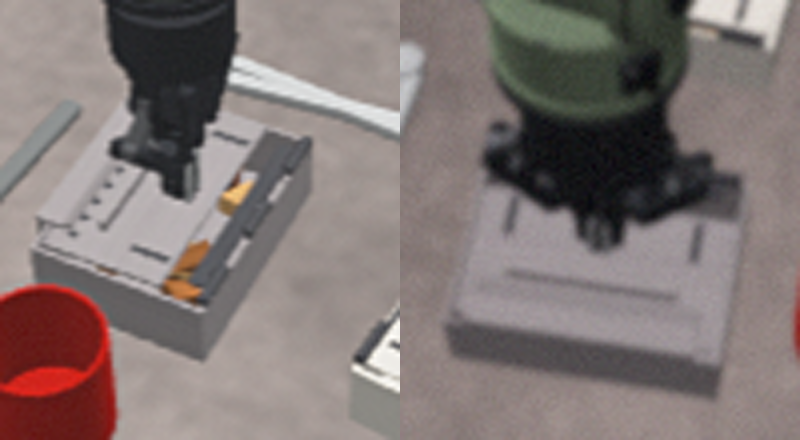

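The cover is nearly fully out now and its edge is beneath the lip. I'll go forward until the fingertip meets the rib.

Call:
carry_out(gripper=[1,1,1,1,1], xyz=[[0.002,0,0],[0.002,0,0],[0.002,0,0],[0.002,0,0],[0,0,0]], roll=[0,0,0,0,0])

```text
time: 8.75
ee_pos: [0.5642, -0.0392, 0.0203]
orientation: [-3.142, -0.0, 0.138]
force: [-0.3, 0.4, 2.4]
width: -0.0001
```

```bash
python3 look.py pics/l8.png
```

```text
t 8.75 box mm [ 3.66 -0.34 20.29] F box [-0.25  0.48  2.41] yaw 7.89
```

View pics/l8.png

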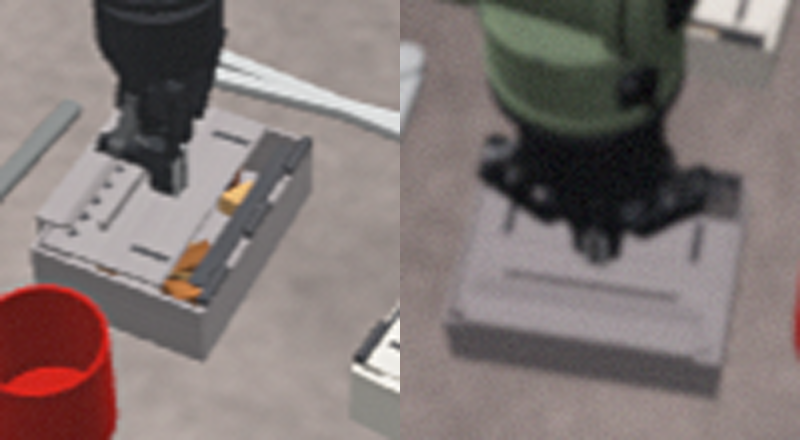

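The finger slipped over the plate this time; the cover didn't move further. I'll press a little more and advance gently to the rib.

Call:
carry_out(gripper=[1,1,1,1,1], xyz=[[0.002,0,0.0003],[0.002,0,0],[0.001,0,0],[0.001,0,0],[0,0,0]], roll=[0,0,0,0,0])

```text
time: 9.35
ee_pos: [0.5699, -0.0384, 0.02]
orientation: [-3.141, -0.0, 0.138]
force: [-1.7, -0.4, 3.1]
width: -0.0003
```

Call:
carry_out(gripper=[1,1], xyz=[[0.001,0,0],[0,0,0]], roll=[0,0])

```text
time: 9.55
ee_pos: [0.5708, -0.0383, 0.02]
orientation: [-3.142, -0.0, 0.138]
force: [-1.3, -0.2, 3.3]
width: 0.0001
```

```bash
python3 look.py pics/l9.png
```

```text
t 9.55 box mm [10.38 -0.36 20.01] F box [-1.27 -0.03  3.29] yaw 7.88
```

View pics/l9.png

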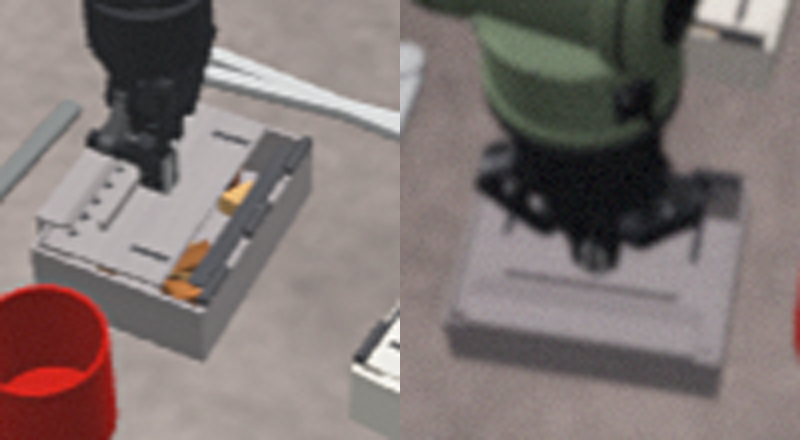

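Finger front is nearly at the rib (left panel 140,185). A few more 1 mm steps, watching Fx.

Call:
carry_out(gripper=[1,1,1], xyz=[[0.001,0,0.0002],[0.001,0,0],[0,0,0]], roll=[0,0,0])

```text
time: 9.95
ee_pos: [0.5721, -0.0381, 0.0196]
orientation: [-3.141, 0.002, 0.138]
force: [-5.3, -1.6, 4.5]
width: -0.0002
```

```bash
python3 -c "from h import *;rep()"
```

```text
t 9.95 box mm [11.66 -0.33 19.65] F box [-5.44 -0.84  4.48] yaw 7.88
```

Rib contact: Fx is -5.4 N with the finger front at box x of about 22.7 mm. With the rib at 22 mm when fully out, the cover is against its stop. Now I'll unload and lift straight off.

Call:
carry_out(gripper=[1,1,1,1,1], xyz=[[-0.0007,0,-0.0005],[0,0,-0.002],[-0.001,0,-0.006],[-0.003,0,-0.02],[0,0,-0.03]], roll=[0,0,0,0,0])

```text
time: 10.45
ee_pos: [0.5673, -0.0386, 0.0784]
orientation: [-3.141, 0.002, 0.138]
force: [-0.1, 0.2, 0.2]
width: -0.0004
```

Call:
carry_out(gripper=[1,1,1,1,1], xyz=[[-0.02,0,-0.04],[-0.04,0,-0.04],[-0.04,0,-0.03],[-0.04,0,0],[0,0,0]], roll=[0,0,0,0,0])

```text
time: 10.95
ee_pos: [0.4302, -0.058, 0.1851]
orientation: [3.142, 0.0, 0.136]
force: [2.2, 0.3, 0.6]
width: 0.0004
```

```bash
python3 - <<'E'
from h import *
from plant import *
s=rep()
w=grab_frame("wrist");w["s"]=s;pickle.dump(w,open("w10.pkl","wb"))
f=grab_frame("side");g=grab_frame("scene")
pickle.dump(f,open("side10.pkl","wb"));pickle.dump(g,open("scene10.pkl","wb"))
cv2.imwrite("pics/w10.png",w["img"])
a=cv2.resize(f["img"][150:260,230:330],None,fx=4,fy=4,interpolation=2)
b=cv2.resize(g["img"][170:280,220:320],None,fx=4,fy=4,interpolation=2)
cv2.imwrite("pics/l10.png",np.hstack([a,b]))
E
```

```text
t 10.95 box mm [-131.59   -0.01  185.08] F box [ 2.25 -0.01  0.61] yaw 7.79
```

View pics/l10.png

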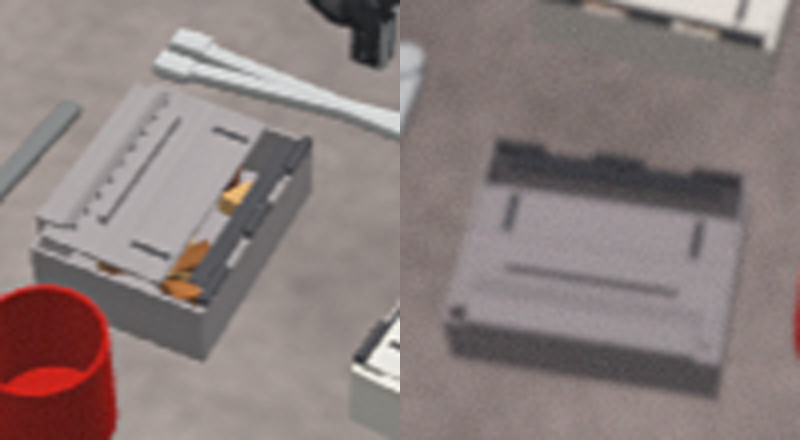

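View pics/w10.png

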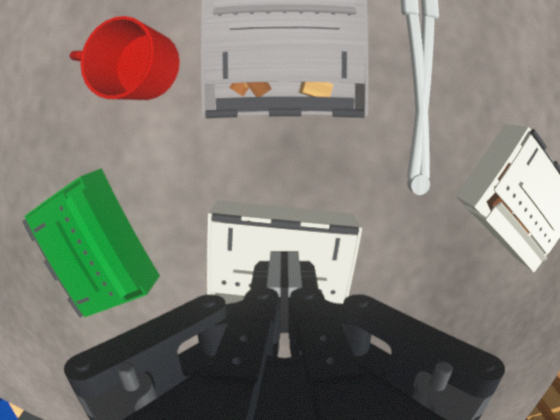

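```bash
python3 - <<'E'
from h import *
np.set_printoptions(precision=1,suppress=True)
f=load("side10");w=load("w10");g=load("scene10")
for z in(.056,.06): print("rib foot side x,y",box({"ee_pos":onz(f,230+140/4,150+171/4,z)})[:2], "scene",box({"ee_pos":onz(g,220+(590-400)/4,170+280/4,z)})[:2])
print("rib wrist",box({"ee_pos":wonz(w,284,29,.058)})[:2])
P=np.array([0,0]);
# cover tilt from side depth: plain face
M=f["camera_from_world"];pts=[]
for v in range(185,212):
  for u in range(252,285):
    z=f["z_map"][v,u];p=np.array([(u-f["cx"])/f["fx"]*z,-(v-f["cy"])/f["fy"]*z,-z]);b=box({"ee_pos":M[:3,:3].T@(p-M[:3,3])})
    if -15<b[0]<18 and abs(b[1])<60 and 45<b[2]<75: pts.append(b)
pts=np.array(pts);A=np.c_[pts[:,:2],np.ones(len(pts))];print(len(pts),np.linalg.lstsq(A,pts[:,2],rcond=None)[0])
# object shifts
for n,a,b,rs in(("side",load("side0"),f,{"mug":(220,270,215,265),"brush":(175,232,195,250),"tongs":(155,178,268,300),"boxwall":(212,245,255,300)}),("scene",load("scene0"),g,{"mug":(222,270,315,370),"brush":(275,315,225,322),"tongs":(180,265,188,226),"box":(250,270,230,305)})):
  for k,(r0,r1,c0,c1) in rs.items():
    x=[np.float32(cv2.cvtColor(q["img"][r0:r1,c0:c1],6)) for q in(a,b)]
    print(n,k,np.array(cv2.phaseCorrelate(*x,cv2.createHanningWindow(x[0].shape[::-1],5))[0]))
E
```

```text
rib foot side x,y [22.1 -3.1] scene [24.7 -1.2]
rib foot side x,y [20.2  0.1] scene [26.7 -0.7]
rib wrist [21.6 -0.7]
383 [ 0.   0.  58.5]
side mug [ 0.1 -0.1]
side brush [-0.1 -0. ]
side tongs [-0.1  0.1]
side boxwall [0.8 0.4]
scene mug [-0.   0.2]
scene brush [-0.1  0.1]
scene tongs [-0.   0.1]
scene box [0.6 0.1]
```

```bash
python3 - <<'E'
from h import *
from plant import *
np.set_printoptions(precision=2,suppress=True)
f=grab_frame("side");g=grab_frame("scene")
for n,a,b,rs in(("side",load("side0"),f,{"edge bottom hinge+y":(225,245,265,300),"hinge wall":(200,240,280,310)}),("scene",load("scene0"),g,{"lip wall bottom":(254,272,226,306)})):
  for k,(r0,r1,c0,c1) in rs.items():
    x=[np.float32(cv2.cvtColor(q["img"][r0:r1,c0:c1],6)) for q in(a,b)]
    print(n,k,np.array(cv2.phaseCorrelate(*x,cv2.createHanningWindow(x[0].shape[::-1],5))[0]),abs(x[0]-x[1]).mean())
s=rep();print(abs(s["joint_vel"]).max())
x=cv2.resize(np.hstack([load("side0")["img"][200:250,235:315],f["img"][200:250,235:315]]),None,fx=5,fy=5,interpolation=2);cv2.imwrite("pics/f.png",x)
E
```

```text
side edge bottom hinge+y [-0.11 -0.01] 3.2657142
side hinge wall [-0.36  0.19] 2.0919173
scene lip wall bottom [-0.12  0.24] 1.3888997
t 11.2 box mm [-126.97    0.22  183.58] F box [ 0.11 -1.02  0.24] yaw 7.9
0.004622535364813026
```

View pics/f.png

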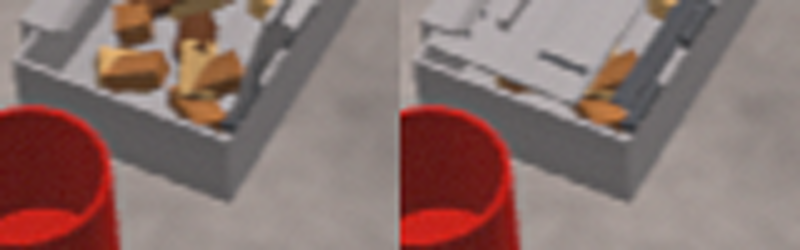

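The before and after crops show the box corner in the same place ((232,200) and (632,200), the same spot in each half) and the cover shut. I'm handing it in.

```bash
python3 -c "
from plant import *
print(sign_off())"
```

```text
the job is handed in; nothing more can be done
None
```

The chip box is shut: I folded its cover flat with the closed fingertips, slid it fully out under the lip and let go, and it stayed shut until I handed in at 11.2 s. `sign_off()` gives no verdict.

- **Cover:** The rib sits at box x of about 22 mm, seen from the side and wrist cameras, which matches the full 24 mm of slide. The scene camera read slightly further, at about 25 mm. The side camera's depth shows the cover level and held by the lip.
- **Surroundings:** The mug, tongs and brush show no shift beyond 0.2 pixel. A first comparison of the box gave 0.6–0.8 pixel, in areas where the cover had changed the view. A recheck on the box walls gave 0.1–0.4 pixel, so I take the box as unmoved.
- **Forces:** Readings at the ends of the moves peaked at about 15 N while pressing flat and about 5 N along the slide.

Two things did not go as planned:

- **Fingertip position:** The fingertips really end about 35 mm short of the reported TCP. My first push therefore touched only the cover's upper edge, and I backed off, lowered the arm and redid it.
- **Rib push:** Most of the slide came from friction while pressing on the plain face. The finger reached the rib only at the end, when the cover was already about fully out.

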